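Preset the bench controller with its edge thumbwheel

TASK

Preset the grey bench controller: slide the orange dust hood fully off the thumbwheel, toward the front of the box, roll the thumbwheel until the black pointer under the window lines up with the red clip (not the blue one), then slide the hood fully back again so that it covers the wheel. Touch the wheel gently, with no more than 15 N, and leave the small things lying beside the box where they are.

Things in the scene. Friction and masses are not known exactly. Their poses are not given: they have to be found in the camera images.
- controller: grey metal box fixed on the desk, 144 (x) x 176 (y) x 60 mm high; origin at the centre of its underside; its x axis points from its front (sockets, toward the robot) to its back (window and clips on top), y to its left, z up. Its top panel is level, 60 mm over the desk.
- slot (a point): centre of the slot (16 mm along x, 44 mm along y) in the top panel, at panel height. The black ribbed thumbwheel (44 mm diameter, 12 mm wide, axis along the box's x) shows through it: its crown stands 7 to 11 mm proud of the panel over this point, differing from box to box and not measured; find it by touch. Sprung: yields from about 2 N, then 1 mm per 6 N, 5 mm at most.
- wheel (a joint): thumbwheel angle, rad, -2.7 to 2.7; grows as its crown rolls toward the box's +y. Geared to it, the pointer shifts 15 mm to +y per rad (0.68 mm per mm of rim travel). A rubbing brake takes about 2 N along the rim to turn and keeps the wheel where it is left; a fingertip pressed down on the crown with 5 to 10 N and moved along the box's y rolls it (less slips).
- pointer_tip (a point): back tip of the black pointer (a needle 2.4 mm wide, lying along x) that runs along y under the window in the back part of the top panel, 46 mm behind the slot and 6 to 11 mm below the panel; it cannot be touched
- red_clip: red set-point clip, 9 mm wide, 6 mm high, fixed on the rail behind the window with its nose toward the window; origin at the centre of its underside; axes as the box's. Its y tells where the pointer shall stand.
- blue_clip: the same in blue, for another job: on the other half of the rail
- hood (a joint): travel of the orange hood, m: 0 fully back (covers the wheel), 0.044 fully forward along the box's -x (wheel free); slides at about 2 N and stays where it is left
- hood_grip (a point): middle of the upright grip fin on top of the hood, 27 mm over the panel; right above the slot when the hood is shut. The fin is 10 mm thick (x), 40 mm long (y) and stands from 17 to 37 mm over the panel; it can be pushed from either side. The hood below it is 34 (x) x 62 (y) x 17 mm high.
- the_relay: black relay, 28 x 28 x 24 mm, bystander; origin under its centre
- solder_spool: solder spool, 58 mm diameter, 42 mm high, bystander; origin under its centre
- hex_bolt: steel bolt standing on its head, 37 mm high, bystander; origin under its centre

How it is judged (in metres and radians):
On the way, in this order (a step that is already met when the one before it is completed fails the run):
1. the hood is slid fully forward off the wheel (within 5 mm) (value of joint hood above 0.039 m), for 0.2 s.
2. the pointer is rolled into line with the red clip (within 2.5 mm) (y of pointer_tip in the frame of red_clip between -0.0025 and 0.0025 m), for 0.3 s.
At the end, for the whole second after the job is handed in: The pointer stands within 2.5 mm of the red clip's middle and the hood is fully back over the wheel (within 4 mm) (all of step 2 and value of joint hood below 0.004 m); the robot touches nothing.
It fails at once if the thumbwheel is pushed with more than 15 N (contact force between wheel and anything else above 15 N).
It fails at once if a bystander (relay, spool, bolt) is shifted by more than 20 mm (distance of any of the_relay, solder_spool, hex_bolt from where it was at the start of the episode above 0.02 m).
It also fails if it takes over 64 s, if anything falls off the work surface, if the arm or the gripper's body presses on something with over 40 N, if the wrist force passes 120 N, or if a joint passes its speed limit or range.

ROBOT

A 6-joint arm with a two-finger parallel gripper is mounted at the origin on the work surface; the furniture and walls round the work are solid. World frame = base frame: x ahead of the robot, y to its left, z up, the work surface at z = 0. Lengths are in mm, angles in rad, forces in N, time in s.
With the tool pointing down it reaches from about 350 to 775 mm from the base axis. Payload 7.3 kg.
Tool frame: the origin (TCP) lies at the very end of the fingers, on their centre line; the grasp point (between the pads) lies 19 mm behind it; x points along the fingers, z is the direction in which the jaws open and shut, and the axes are right-handed (so a half turn about x gives the same grasp; the last joint's range is limited). The gripper opens to 92 mm and grips with 3 to 60 N. Pads are 19 mm wide; open, the fingers measure 130 mm over their backs; the gripper's body (75 mm by 190 mm) begins 47 mm behind the grasp point.
Start: joints at [-1.37, 0.342, 1.524, -0, 1.275, -0.146], TCP at [178.465, -493.756, 226.741] pointing down, gripper open.
Joint ranges: [-2.53, 2.53], [-0.77, 2.02], [0.04, 2.7], [-1, 4.14], [0.28, 2.66], [-3.11, 3.11]. Speed limits (rad/s): [2.57, 2.57, 3.14, 3.14, 3.14, 3.14].

INTERFACE

Orientations are given as [roll, pitch, yaw] about the fixed x, y, z axes, in that order (R = Rz(yaw) Ry(pitch) Rx(roll)).
In Python, from plant import * gives the robot as it stands.
- The arm moves only by the shell command python3 -m creep 'ROWS'. ROWS is JSON, a list of rows, each an object of numbers: "tx", "ty", "tz": the shift along the tool's x, y, z in cm; "wx", "wy", "wz": the turn, a rotation vector about the tool's x, y, z in rad; "gripper": the closure, from -1 (fully open) to 1 (shut). A call has 1 to 8 rows; each row is the pose to reach, as a shift and turn from the pose commanded when the call began, along the tool's axes at that moment; what a row does not reach only later rows make up. A row lasts 1/12 s, in which the tool goes at most 41.7 mm and 7.16 degrees, less where a joint would pass 70% of its speed; a pose out of reach is approached as far as the arm can. A call with a gripper value outside its range is refused whole. The fingers move at their own pace and stop on an object; the grip force is fixed at half the most. Time passes only in rows, so rows that repeat a pose let the fingers close. It gives the time, the measured TCP pose, the force and the opening at its end, in the units of the state.
- get_obs(): the state, without advancing time (a new reading comes with each control period).
- capture(name): name is "side" or "top" or "wrist"; returns a dict with "frame" (384x512x3 uint8, red, green, blue), "z_map" (384x512 float32, mm along the optical axis (not along the pixel's ray), 0 where there is no reading), "vertical_fov" (degrees; the focal length in pixels is half the picture's height over the tangent of half this angle, whatever the lens; pixels are square), "cx", "cy" (the principal point, pixels), "xyz" and "rotation" of the camera in the world. Camera axes: x right, y down, z forward; pixel columns grow to the right and rows downward; lengths in mm; the calibration is good to about 2 mm. The wrist camera is an equidistant fisheye: a pixel r from the principal point sees the ray r / f radians off the axis. A picture is of the moment at which its call begins.
- close_job(): hands the job in, once; it reports no verdict.
The state is a dict: "time": time; "joint_positions": joint angles; "dq": joint speeds; "tau": joint torques, N m; "tool_pos": TCP position; "tcp_rot": TCP orientation; "contact_force": force on the tool from outside, world axes, zero at the start; "moment": the same for the moment, N m; "grip_width": finger opening in mm.
Only numpy, scipy, OpenCV 4.12 (cv2) and the standard library are available. Lean on these libraries where they do the work, as an engineer would, in place of code of your own. Each camera call takes 0.05 s, during which the arm holds its last target.

## Working session

There is one attempt and no reset: what is moved stays moved. The work goes in short steps, Python scripts to look and compute and a shell command to move; the robot and the scene stay as the last step left them, time stands still between calls to the robot, and variables do not carry over. Pictures are saved under pics/ and viewed, and the job is handed in when it is done.

```bash
ls; mkdir -p pics
cat > h.py <<'E'
from plant import *
import numpy as np, cv2
from scipy.spatial.transform import Rotation as R
def snap(n,f):
    c=capture(n); np.savez('pics/'+f+'.npz',**{k:np.array(v) for k,v in c.items()})
    cv2.imwrite('pics/'+f+'.png',c['frame'][:,:,::-1]); return c
def load(f): return dict(np.load('pics/'+f+'.npz'))
def world(c,u,v,z=None,plane=None,wrist=False):
    u=np.asarray(u,float);v=np.asarray(v,float)
    f=c['frame'].shape[0]/2/np.tan(np.radians(float(c['vertical_fov']))/2)
    a=(u-c['cx'])/f;b=(v-c['cy'])/f
    if wrist:
        r=np.hypot(a,b)+1e-12; d=np.stack([np.sin(r)*a/r,np.sin(r)*b/r,np.cos(r)],-1)
    else: d=np.stack([a,b,np.ones_like(a)],-1)
    M=np.array(c['rotation']); 
    dw=d@M.T; o=np.array(c['xyz'])
    if plane is not None: return o+dw*((plane-o[2])/dw[...,2])[...,None]
    if z is None: z=c['z_map'][np.round(v).astype(int),np.round(u).astype(int)]
    return o+dw*(z/d[...,2])[...,None]
E
python3 - <<'E'
from h import *
o=get_obs();print(o)
for n in ['side','top','wrist']:
    c=snap(n,n+'0');print(n,c['vertical_fov'],c['cx'],c['cy'],c['xyz'],c['rotation'])
E
```

```text
pics
{'time': 0.0, 'joint_positions': array([-1.37002306e+00,  3.42709094e-01,  1.52500531e+00, -7.64565561e-06,
        1.27543409e+00, -1.45984732e-01]), 'dq': array([-0.00101475, -0.00142955, -0.00165501, -0.00021398, -0.00100927,
       -0.00177073]), 'tau': array([-1.30491750e-03, -4.31244493e+01, -2.44221246e+01,  7.18543888e-02,
        5.60489588e-02, -1.29753853e-04]), 'tool_pos': array([ 178.36443524, -493.33255437,  226.05614078]), 'tcp_rot': array([3.00030701, 1.56924047, 1.77627092]), 'contact_force': array([-0.01510574,  0.09686649,  0.49826773]), 'moment': array([-0.09388376,  0.00896676, -0.05243132]), 'grip_width': 91.99653061925669}
side 47.95880869159336 251.94275594145583 193.650964382018 [ 430.33770023 -730.52526801  565.06618474] [-2.17121402e+00  1.42239794e-03 -7.91051146e-02]
top 54.39016140742129 256.9656128181613 191.44127168088983 [422.43052856  -2.27715613 916.52336409] [-3.0669343  -0.04085386 -1.59552905]
wrist 65.70646984690485 255.90961084946366 192.50565128049556 [ 253.50535656 -467.13308685  383.72875953] [ 2.84245599e+00  5.95559665e-04 -1.22436494e+00]
```

```bash
sed -i "s/M=np.array(c\['rotation'\]); /M=R.from_euler('xyz',np.array(c['rotation'])).as_matrix()/" h.py
python3 -c "
import cv2
for n in ['side0','top0']:
    i=cv2.imread(f'pics/{n}.png');cv2.imwrite(f'pics/{n}b.png',cv2.resize(i,(800,600),interpolation=cv2.INTER_CUBIC))"
```

```text
(no output)
```

View pics/top0b.png

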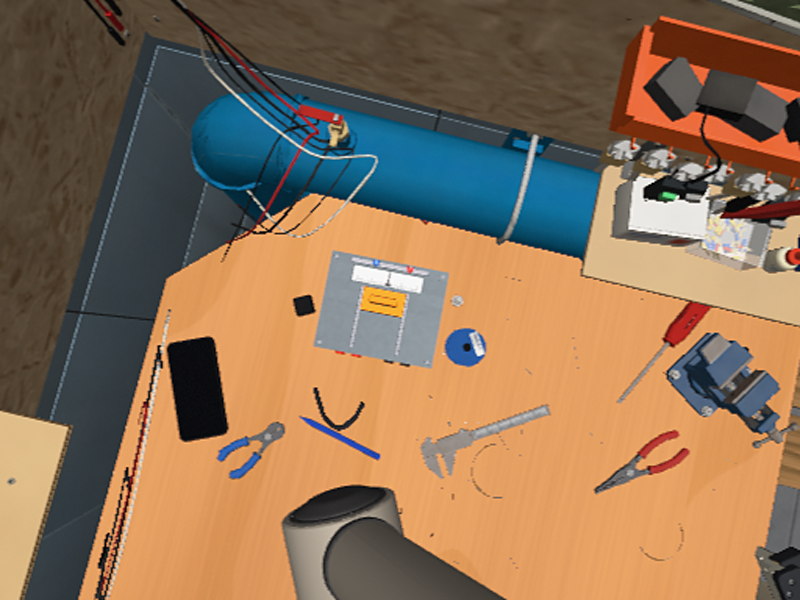

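View pics/side0b.png

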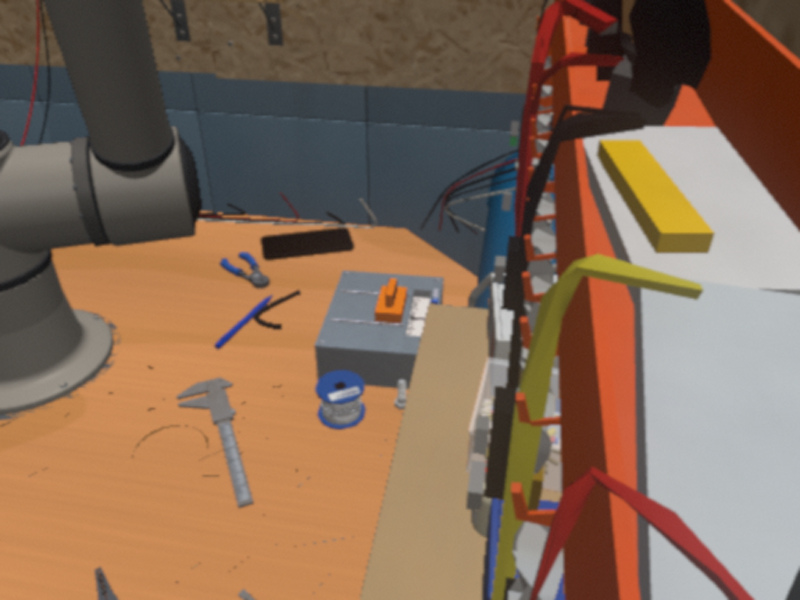

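Run:
```python
from h import *
c=load('top0');im=c['frame'][150:250,180:310,::-1]
cv2.imwrite('pics/topz.png',cv2.resize(im,None,fx=6,fy=6,interpolation=cv2.INTER_CUBIC))
# panel top points
v,u=np.mgrid[150:250,180:310];P=world(c,u.ravel(),v.ravel());
m=(abs(P[:,2]-60)<5)
rgb=c['frame'][v.ravel(),u.ravel()]
print(m.sum(),np.median(P[m,2]))
r=cv2.minAreaRect(P[m][:,:2].astype(np.float32));print(r)
hsv=cv2.cvtColor(c['frame'],cv2.COLOR_RGB2HSV)[v.ravel(),u.ravel()]
o=(hsv[:,0]>8)&(hsv[:,0]<25)&(hsv[:,1]>200)&(P[:,2]>65)
for lo,hi in((70,84),(88,105)):
    k=o&(P[:,2]>lo)&(P[:,2]<hi);print(k.sum(),P[k].mean(0),cv2.minAreaRect(P[k][:,:2].astype(np.float32)))
```

```text
4344 60.29889688549764
((472.69317626953125, -7.582664489746094), (176.0417022705078, 144.28993225097656), 77.86885833740234)
265 [481.27836574 -11.08113555  77.25966264] ((481.7726745605469, -10.72762680053711), (59.25098419189453, 32.493064880371094), 77.36100006103516)
80 [482.2621902  -10.39841219  96.52556427] ((482.63079833984375, -9.913990020751953), (39.39334487915039, 9.954331398010254), 76.520751953125)
```

View pics/topz.png

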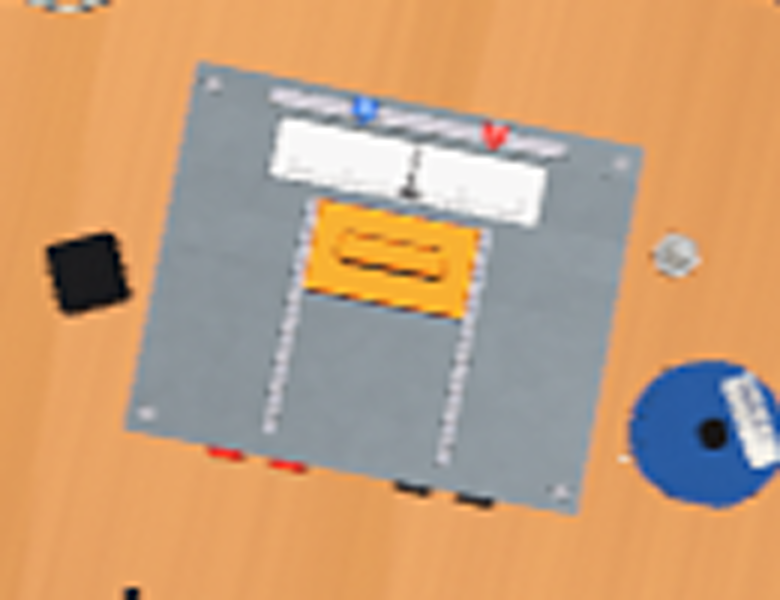

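```bash
cat >> h.py <<'E'
BY=np.radians(77.87-90); BO=np.array([472.7,-7.6,0.]); BR=R.from_euler('z',BY).as_matrix()
def tobox(p): return (np.asarray(p)-BO)@BR
def frombox(p): return BO+BR@np.asarray(p,float)
def T(o=None):
    o=o or get_obs(); return R.from_euler('xyz',o['tcp_rot']).as_matrix(),o['tool_pos']
def want(bp,Rt=None):
    "shift in cm and rotvec to reach box-frame point bp with tool down, jaw axis along box y"
    M,p=T(); d=frombox(bp)-p
    if Rt is None:
        c=[]
        for s in (1,-1):
            x=np.array([0,0,-1.]);z=BR@np.array([0,s,0.]);y=np.cross(z,x);c.append(np.stack([x,y,z],1))
        Rt=min(c,key=lambda q:R.from_matrix(M.T@q).magnitude())
    print('shift cm',np.round(M.T@d/10,3),'rot',np.round(R.from_matrix(M.T@Rt).as_rotvec(),4))
E
python3 - <<'E'
from h import *
c=load('top0')
for n,u,v,z in(('red',495,135,64),('redn',493,147,64),('blue',365,108,64),('ptip',418,148,51),('pfoot',411,192,51)):
    print(n,tobox(world(c,180+u/6-.42,150+v/6-.42,plane=np.array(float(z)))))
M,p=T();print(M,tobox(p))
want([40,0,160])
# obstacle heights near path
v,u=np.mgrid[0:384:4,0:512:4];P=world(c,u.ravel(),v.ravel())
k=(P[:,0]>100)&(P[:,0]<620)&(P[:,1]>-600)&(P[:,1]<150)&(P[:,2]>75)
for q in P[k]: print(q.round().astype(int),end=' ')
E
```

```text
red [ 65.01994693 -30.9967949   64.        ]
redn [ 60.32444501 -31.09929445  64.        ]
blue [65.72768563 19.83871737 64.        ]
ptip [56.06112567 -2.92568076 51.        ]
pfoot [38.67609233 -3.47864306 51.        ]
[[-2.39198334e-04  9.40469221e-01  3.39878782e-01]
 [ 1.07070845e-03  3.39878838e-01 -9.40468622e-01]
 [-9.99999398e-01  1.38952556e-04 -1.08826679e-03]] [-185.65049254 -536.86480937  226.23223199]
shift cm [  6.666  47.585 -33.564] rot [ 5.585e-01 -1.100e-03  2.000e-04]
[422  -2 917] [422  -2 917] [422  -2 917] [ 620 -272  495] [ 619 -275  498] [ 618 -279  498] [422  -2 917] [ 619 -202  487] [ 619 -208  486] [ 620 -223  486] [ 619 -227  486] [ 620 -233  485] [ 619 -237  486] [ 620 -243  485] [ 619 -247  486] [ 619 -253  486] [ 618 -261  489] [ 616 -263  493] [ 616 -269  492] [ 615 -272  495] [ 614 -276  496] [ 614 -280  497] [ 612 -283  500] [ 613 -288  499] [ 619 -202  477] [ 613 -201  488] [ 614 -207  488] [ 617 -225  480] [ 615 -228  485] [ 615 -233  484] [ 614 -237  486] [ 615 -244  483] [ 615 -249  483] [ 615 -253  485] [ 615 -259  483] [ 613 -260  489] [ 612 -
[... 28228 characters left out ...]
] [251 -49 497] [252 -53 500] [253 -57 503] [252 -62 501] [252 -66 501] [250 -71 497] [422  -2 917] [ 154 -410  295] [ 166 -399  322] [ 171 -397  334] [ 170 -403  334] [ 170 -409  334] [155  87 262] [158  79 271] [161  72 277] [162  65 281] [163  58 283] [173  49 310] [185  41 340] [196  33 366] [204  27 386] [210  20 402] [216  15 416] [219   9 424] [224   4 436] [228  -1 446] [231  -6 454] [234 -10 463] [237 -15 469] [239 -19 475] [241 -24 481] [243 -28 486] [245 -32 491] [247 -36 496] [249 -40 501] [249 -44 503] [250 -48 505] [252 -52 511] [252 -56 511] [253 -60 513] [254 -64 515] [253 -68 515] [252 -73 512] [250 -78 508] [ 151 -412  301] [ 164 -397  333] [ 164 -404  332] [ 165 -408  335]
```

```bash
python3 -m creep '[{"tx":2.6,"ty":24,"tz":-17,"wx":0.3,"gripper":1},{"tx":2.6,"ty":24,"tz":-17,"wx":0.3,"gripper":1},{"tx":2.6,"ty":24,"tz":-17,"wx":0.3,"gripper":1},{"tx":2.6,"ty":24,"tz":-17,"wx":0.3,"gripper":1},{"tx":2.6,"ty":47.6,"tz":-33.5,"wx":0.5585,"gripper":1},{"tx":2.6,"ty":47.6,"tz":-33.5,"wx":0.5585,"gripper":1},{"tx":2.6,"ty":47.6,"tz":-33.5,"wx":0.5585,"gripper":1},{"tx":2.6,"ty":47.6,"tz":-33.5,"wx":0.5585,"gripper":1}]'
python3 - <<'E'
from h import *
want([40,0,200]); print(tobox(T()[1]))
E
```

```text
shift cm [  2.666  47.585 -33.569] rot [ 5.585e-01 -1.100e-03  2.000e-04]
[-185.65049254 -536.86480937  226.23223199]validation failed for argument at $[0]...
```

```bash
python3 -m creep '[{"tx":2.6,"ty":24,"tz":-17,"wx":0.3,"wy":0,"wz":0,"gripper":1},{"tx":2.6,"ty":24,"tz":-17,"wx":0.3,"wy":0,"wz":0,"gripper":1},{"tx":2.6,"ty":24,"tz":-17,"wx":0.3,"wy":0,"wz":0,"gripper":1},{"tx":2.6,"ty":24,"tz":-17,"wx":0.3,"wy":0,"wz":0,"gripper":1},{"tx":2.6,"ty":47.6,"tz":-33.5,"wx":0.5585,"wy":0,"wz":0,"gripper":1},{"tx":2.6,"ty":47.6,"tz":-33.5,"wx":0.5585,"wy":0,"wz":0,"gripper":1},{"tx":2.6,"ty":47.6,"tz":-33.5,"wx":0.5585,"wy":0,"wz":0,"gripper":1},{"tx":2.6,"ty":47.6,"tz":-33.5,"wx":0.5585,"wy":0,"wz":0,"gripper":1}]'
python3 - <<'E'
from h import *
want([40,0,200]); print(tobox(T()[1]))
E
```

```text
time: 0.82
tool_pos: [361.8, -231.2, 207.9]
tcp_rot: [0.628, 1.571, -1.158]
contact_force: [1.2, 0.3, 0.3]
grip_width: 43.0
shift cm [  0.791  10.063 -24.224] rot [-0.0034  0.0001 -0.0001]
[ -61.46111423 -241.89460314  207.93118356]
```

```bash
python3 -m creep '[{"tx":4,"ty":9.4,"tz":-24.2,"wx":0,"wy":0,"wz":0,"gripper":1},{"tx":4,"ty":9.4,"tz":-24.2,"wx":0,"wy":0,"wz":0,"gripper":1},{"tx":4,"ty":9.4,"tz":-24.2,"wx":0,"wy":0,"wz":0,"gripper":1},{"tx":4,"ty":9.4,"tz":-24.2,"wx":0,"wy":0,"wz":0,"gripper":1},{"tx":7,"ty":9.4,"tz":-24.2,"wx":0,"wy":0,"wz":0,"gripper":1},{"tx":7,"ty":9.4,"tz":-24.2,"wx":0,"wy":0,"wz":0,"gripper":1},{"tx":7,"ty":9.4,"tz":-24.2,"wx":0,"wy":0,"wz":0,"gripper":1},{"tx":7,"ty":9.4,"tz":-24.2,"wx":0,"wy":0,"wz":0,"gripper":1}]'
python3 - <<'E'
from h import *
want([33,0,84]); print(tobox(T()[1]))
c=snap('wrist','w1'); snap('side','s1')
E
```

```text
time: 1.48
tool_pos: [504.2, -12.5, 135.5]
tcp_rot: [-1.764, 1.567, 2.74]
contact_force: [0.0, -0.3, -0.7]
grip_width: 0.4
shift cm [5.154 0.136 0.188] rot [ 0.0041 -0.0007  0.0037]
[ 31.82322411   1.83989669 135.54695914]
```

View pics/w1.png

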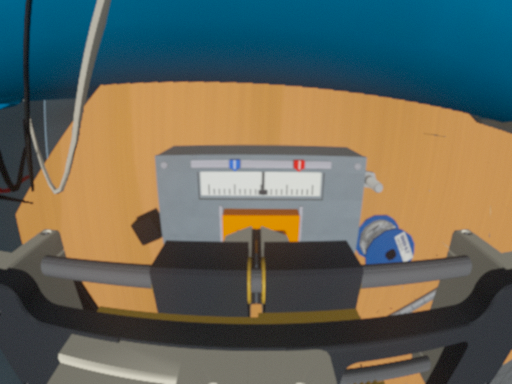

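View pics/s1.png

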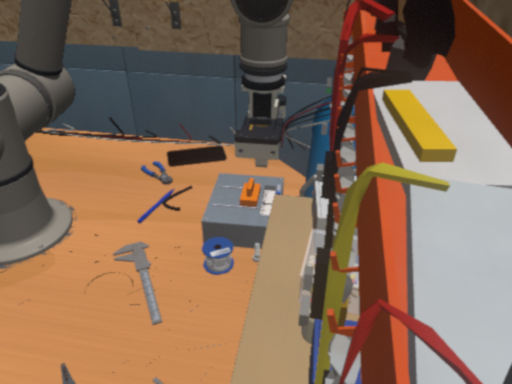

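```bash
python3 -m creep '[{"tx":5.1,"ty":0.1,"tz":0.1,"wx":0,"wy":0,"wz":0,"gripper":1},{"tx":5.1,"ty":0.1,"tz":0.1,"wx":0,"wy":0,"wz":0,"gripper":1},{"tx":5.1,"ty":0.1,"tz":0.1,"wx":0,"wy":0,"wz":0,"gripper":1},{"tx":5.1,"ty":0.1,"tz":0.1,"wx":0,"wy":0,"wz":0,"gripper":1}]'
python3 - <<'E'
from h import *
want([-20,0,84]); print(tobox(T()[1]))
E
```

```text
time: 1.92
tool_pos: [504.4, -18.0, 87.5]
tcp_rot: [-1.34, 1.57, -3.124]
contact_force: [-0.0, 0.7, 0.5]
grip_width: 0.6
shift cm [ 0.357 -5.318 -0.348] rot [-0.0014  0.0002  0.0009]
[33.17339019 -3.55595467 87.52335553]
```

```bash
python3 -m creep '[{"tx":0.2,"ty":-0.6,"tz":-0.2,"wx":0,"wy":0,"wz":0,"gripper":1},{"tx":0.2,"ty":-1.4,"tz":-0.2,"wx":0,"wy":0,"wz":0,"gripper":1},{"tx":0.2,"ty":-2.2,"tz":-0.2,"wx":0,"wy":0,"wz":0,"gripper":1},{"tx":0.2,"ty":-3,"tz":-0.2,"wx":0,"wy":0,"wz":0,"gripper":1},{"tx":0.2,"ty":-3.8,"tz":-0.2,"wx":0,"wy":0,"wz":0,"gripper":1},{"tx":0.2,"ty":-4.5,"tz":-0.2,"wx":0,"wy":0,"wz":0,"gripper":1},{"tx":0.2,"ty":-4.5,"tz":-0.2,"wx":0,"wy":0,"wz":0,"gripper":1}]'
python3 - <<'E'
from h import *
want([-20,0,84]); print(tobox(T()[1]))
E
```

```text
time: 2.5
tool_pos: [459.3, -5.2, 85.1]
tcp_rot: [-1.528, 1.569, 2.973]
contact_force: [0.5, -0.0, -0.3]
grip_width: 0.9
shift cm [ 0.113 -0.644 -0.048] rot [0.0003 0.0001 0.0014]
[-13.55695556  -0.47809349  85.11775783]
```

```bash
python3 -m creep '[{"tx":0.1,"ty":-0.3,"tz":0,"wx":0,"wy":0,"wz":0,"gripper":1},{"tx":0.1,"ty":-0.5,"tz":0,"wx":0,"wy":0,"wz":0,"gripper":1},{"tx":0.1,"ty":-0.6,"tz":0,"wx":0,"wy":0,"wz":0,"gripper":1},{"tx":0.1,"ty":-0.6,"tz":0,"wx":0,"wy":0,"wz":0,"gripper":1}]'
python3 - <<'E'
from h import *
want([-20,0,84]); print(tobox(T()[1]))
snap('top','t2');c=snap('side','s2')
cv2.imwrite('pics/s2z.png',cv2.resize(c['frame'][120:280,180:320,::-1],None,fx=4.5,fy=3.75))
E
```

```text
time: 2.83
tool_pos: [455.2, -4.4, 83.9]
tcp_rot: [-1.506, 1.571, 2.995]
contact_force: [0.6, -0.5, -0.2]
grip_width: 0.2
shift cm [-0.013 -0.224 -0.057] rot [-0.      0.      0.0003]
[-17.75995934  -0.56749816  83.86710121]
```

View pics/s2z.png

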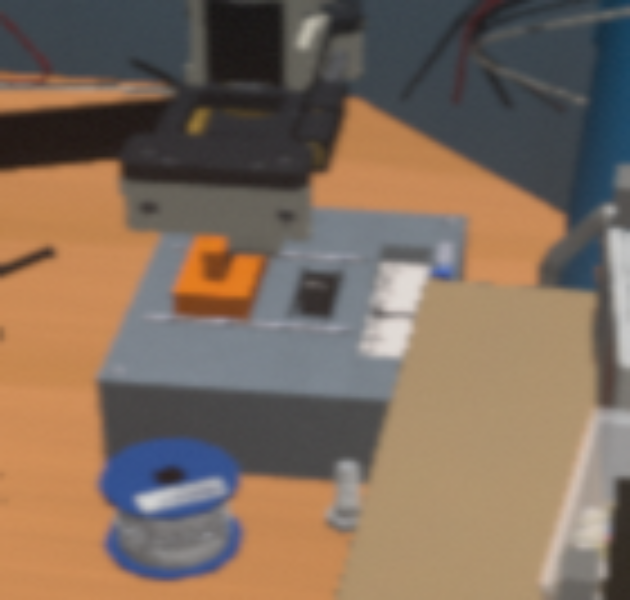

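```bash
python3 -m creep '[{"tx":0,"ty":-0.15,"tz":0,"wx":0,"wy":0,"wz":0,"gripper":1},{"tx":0,"ty":-0.3,"tz":0,"wx":0,"wy":0,"wz":0,"gripper":1},{"tx":0,"ty":-0.3,"tz":0,"wx":0,"wy":0,"wz":0,"gripper":1},{"tx":0,"ty":-0.3,"tz":0,"wx":0,"wy":0,"wz":0,"gripper":1}]'
python3 -c "
from h import *
print(tobox(T()[1]))"
```

```text
time: 3.27
tool_pos: [454.2, -4.2, 84.1]
tcp_rot: [1.589, 1.567, -0.194]
contact_force: [7.6, -0.9, -5.0]
grip_width: 0.2
[-18.82433465  -0.61106341  84.06679809]
```

```bash
python3 -m creep '[{"tx":0,"ty":0.5,"tz":0,"wx":0,"wy":0,"wz":0,"gripper":1},{"tx":-2,"ty":0.8,"tz":0,"wx":0,"wy":0,"wz":0,"gripper":1},{"tx":-2,"ty":2.9,"tz":-1,"wx":0,"wy":0,"wz":0,"gripper":1},{"tx":-2,"ty":2.9,"tz":-1,"wx":0,"wy":0,"wz":0,"gripper":1},{"tx":0,"ty":2.9,"tz":-1,"wx":0,"wy":0,"wz":0,"gripper":1},{"tx":0,"ty":2.9,"tz":-1,"wx":0,"wy":0,"wz":0,"gripper":1}]'
python3 - <<'E'
from h import *
want([10,10,76]); print(tobox(T()[1]))
c=snap('wrist','w2'); cv2.imwrite('pics/w2z.png',cv2.resize(c['frame'][110:290,120:400,::-1],None,fx=2.8,fy=2.8,interpolation=cv2.INTER_CUBIC))
E
```

```text
time: 3.77
tool_pos: [480.6, 0.2, 81.5]
tcp_rot: [-1.487, 1.565, 3.014]
contact_force: [-1.8, 1.2, -0.5]
grip_width: 0.7
shift cm [ 0.546  0.395 -0.075] rot [0.0003 0.0005 0.0059]
[ 6.08392331  9.24674254 81.48039295]
```

View pics/w2z.png

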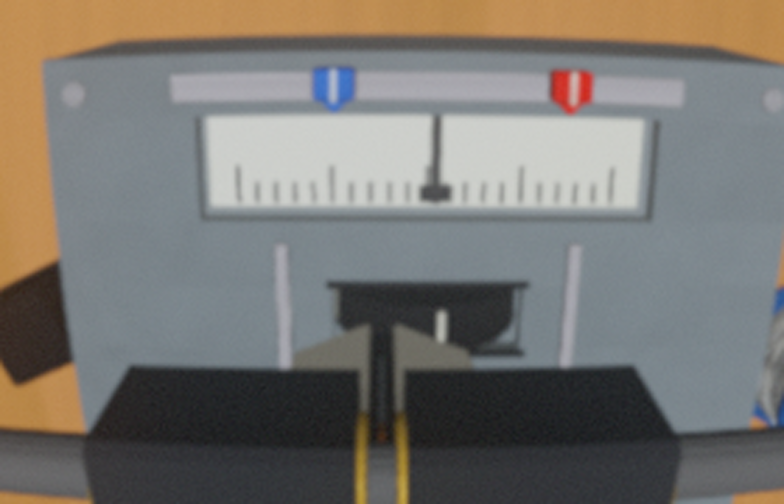

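Run:
```python
from h import *
c=load('w2')
def pt(X,Y):
    u=120+X/2.8;v=110+Y/2.8
    return u,v
for n,X,Y in(('tipcenL',362,330),('midL',330,343),('outL',303,355),('tipcenR',405,332),('midR',435,343),('outR',462,355),('padc',382,330),('wheel',420,300),('wheel2',420,320),('panel',150,260),('red',572,92),('ptr',437,120),('ptrfoot',435,193)):
    u,v=pt(X,Y); print(n,tobox(world(c,np.array(u),np.array(v),wrist=True)).round(1))
u,v=pt(np.array([572.,572,333,437,436]),np.array([90.,110,90,118,190]))
for z in (50.,52.,60,64): print(z,tobox(world(c,u,v,plane=np.array(z),wrist=True)).round(1).tolist())
```

```text
tipcenL [17.3 12.3 84. ]
midL [17.1 18.5 89.8]
outL [17.  23.4 95.1]
tipcenR [17.5  3.6 85.5]
midR [17.  -2.3 89.7]
outR [17.5 -7.  96.3]
padc [ 8.2  8.1 63.9]
wheel [15.6 -0.5 63.8]
wheel2 [11.8 -0.4 66.4]
panel [23.5 62.5 59.3]
red [ 63.9 -31.6  68.3]
ptr [56.  -3.9 59.5]
ptrfoot [39.6 -3.7 59.7]
50.0 [[61.9, -35.9, 50.0], [57.2, -36.1, 50.0], [61.4, 19.3, 50.0], [54.9, -4.5, 50.0], [37.8, -4.6, 50.0]]
52.0 [[62.2, -35.4, 52.0], [57.5, -35.6, 52.0], [61.6, 19.2, 52.0], [55.2, -4.4, 52.0], [38.3, -4.4, 52.0]]
60 [[63.2, -33.5, 60.0], [58.8, -33.7, 60.0], [62.7, 18.7, 60.0], [56.6, -3.8, 60.0], [40.4, -3.9, 60.0]]
64 [[63.8, -32.6, 64.0], [59.4, -32.8, 64.0], [63.3, 18.5, 64.0], [57.2, -3.5, 64.0], [41.4, -3.6, 64.0]]
```

```bash
python3 -m creep '[{"tx":0.5,"ty":0.4,"tz":0.9,"wx":0,"wy":0,"wz":0,"gripper":1},{"tx":0.8,"ty":0.4,"tz":0.9,"wx":0,"wy":0,"wz":0,"gripper":1},{"tx":0.8,"ty":0.4,"tz":0.9,"wx":0,"wy":0,"wz":0,"gripper":1},{"tx":0.8,"ty":0.4,"tz":0.9,"wx":0,"wy":0,"wz":0,"gripper":1}]'
python3 - <<'E'
from h import *
want([10,0,68]); print(tobox(T()[1]))
E
```

```text
time: 4.15
tool_pos: [484.7, -10.1, 76.1]
tcp_rot: [-1.419, 1.571, 3.081]
contact_force: [-0.0, 0.3, -0.4]
grip_width: 0.3
shift cm [ 0.808 -0.23   0.008] rot [-0.0007  0.      0.0002]
[12.30193409  0.07955802 76.07888854]
```

```bash
python3 -m creep '[{"tx":0.2,"ty":-0.2,"tz":0,"wx":0,"wy":0,"wz":0,"gripper":1},{"tx":0.4,"ty":-0.2,"tz":0,"wx":0,"wy":0,"wz":0,"gripper":1},{"tx":0.4,"ty":-0.2,"tz":0,"wx":0,"wy":0,"wz":0,"gripper":1}]'
python3 -m creep '[{"tx":0.05,"ty":0,"tz":0,"wx":0,"wy":0,"wz":0,"gripper":1},{"tx":0.1,"ty":0,"tz":0,"wx":0,"wy":0,"wz":0,"gripper":1},{"tx":0.1,"ty":0,"tz":0,"wx":0,"wy":0,"wz":0,"gripper":1},{"tx":0.1,"ty":0,"tz":0,"wx":0,"wy":0,"wz":0,"gripper":1}]'
```

```text
time: 4.4
tool_pos: [482.6, -9.3, 71.8]
tcp_rot: [-1.391, 1.57, 3.11]
contact_force: [-0.9, 0.2, -0.4]
grip_width: 0.4
time: 4.73
tool_pos: [482.9, -9.4, 71.0]
tcp_rot: [0.614, 1.571, -1.168]
contact_force: [-0.4, 0.5, -0.4]
grip_width: 0.1
```

```bash
python3 -m creep '[{"tx":0.05,"ty":0,"tz":0,"wx":0,"wy":0,"wz":0,"gripper":1},{"tx":0.1,"ty":0,"tz":0,"wx":0,"wy":0,"wz":0,"gripper":1},{"tx":0.1,"ty":0,"tz":0,"wx":0,"wy":0,"wz":0,"gripper":1}]'; python3 -c "
from h import *
print(tobox(T()[1]))"
```

```text
time: 4.98
tool_pos: [482.9, -9.4, 69.9]
tcp_rot: [-0.7, 1.571, -2.483]
contact_force: [-0.6, -0.4, 0.2]
grip_width: 0.5
[10.32009528  0.3767842  69.90153216]
```

```bash
python3 -m creep '[{"tx":0.05,"ty":0,"tz":0,"wx":0,"wy":0,"wz":0,"gripper":1},{"tx":0.1,"ty":0,"tz":0,"wx":0,"wy":0,"wz":0,"gripper":1},{"tx":0.1,"ty":0,"tz":0,"wx":0,"wy":0,"wz":0,"gripper":1}]'; python3 -m creep '[{"tx":0.05,"ty":0,"tz":0,"wx":0,"wy":0,"wz":0,"gripper":1},{"tx":0.05,"ty":0,"tz":0,"wx":0,"wy":0,"wz":0,"gripper":1}]'
```

```text
time: 5.23
tool_pos: [482.8, -9.4, 68.9]
tcp_rot: [-0.81, 1.571, -2.593]
contact_force: [0.6, 0.4, -0.7]
grip_width: 0.4
time: 5.4
tool_pos: [482.9, -9.4, 68.4]
tcp_rot: [-0.289, 1.571, -2.071]
contact_force: [0.6, 0.0, 0.0]
grip_width: 0.2
```

```bash
python3 -m creep '[{"tx":0.05,"ty":0,"tz":0,"wx":0,"wy":0,"wz":0,"gripper":1},{"tx":0.1,"ty":0,"tz":0,"wx":0,"wy":0,"wz":0,"gripper":1},{"tx":0.1,"ty":0,"tz":0,"wx":0,"wy":0,"wz":0,"gripper":1}]'
```

```text
time: 5.65
tool_pos: [482.9, -9.4, 67.4]
tcp_rot: [0.48, 1.571, -1.302]
contact_force: [-0.1, 1.0, 0.8]
grip_width: 0.1
```

```bash
python3 -m creep '[{"tx":0.05,"ty":0,"tz":0,"wx":0,"wy":0,"wz":0,"gripper":1},{"tx":0.08,"ty":0,"tz":0,"wx":0,"wy":0,"wz":0,"gripper":1},{"tx":0.08,"ty":0,"tz":0,"wx":0,"wy":0,"wz":0,"gripper":1}]'
```

```text
time: 5.9
tool_pos: [483.0, -9.4, 66.9]
tcp_rot: [1.359, 1.57, -0.423]
contact_force: [-1.1, 0.5, 3.0]
grip_width: 0.7
```

```bash
python3 -m creep '[{"tx":0.06,"ty":0,"tz":0,"wx":0,"wy":0,"wz":0,"gripper":1},{"tx":0.12,"ty":0,"tz":0,"wx":0,"wy":0,"wz":0,"gripper":1},{"tx":0.12,"ty":0,"tz":0.1,"wx":0,"wy":0,"wz":0,"gripper":1},{"tx":0.12,"ty":0,"tz":0.25,"wx":0,"wy":0,"wz":0,"gripper":1},{"tx":0.12,"ty":0,"tz":0.4,"wx":0,"wy":0,"wz":0,"gripper":1},{"tx":0.12,"ty":0,"tz":0.4,"wx":0,"wy":0,"wz":0,"gripper":1}]';python3 - <<'E'
from h import *
print(tobox(T()[1]))
c=snap('wrist','w3'); cv2.imwrite('pics/w3z.png',cv2.resize(c['frame'][110:290,120:400,::-1],None,fx=2.8,fy=2.8,interpolation=cv2.INTER_CUBIC))
E
```

```text
time: 6.4
tool_pos: [482.3, -13.1, 66.0]
tcp_rot: [2.118, 1.57, 0.335]
contact_force: [-2.0, 2.2, 8.1]
grip_width: 0.6
[10.53055038 -3.39408619 66.03333695]
```

View pics/w3z.png

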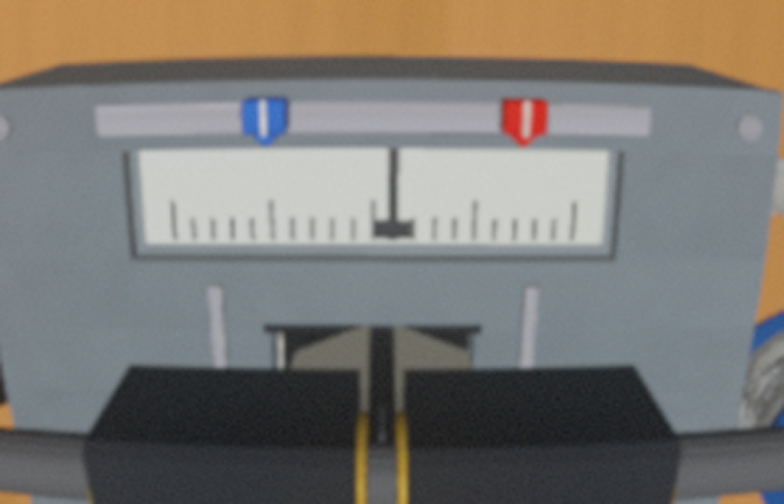

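```bash
python3 -m creep '[{"tx":0,"ty":0,"tz":0.2,"wx":0,"wy":0,"wz":0,"gripper":1},{"tx":0.01,"ty":0,"tz":0.35,"wx":0,"wy":0,"wz":0,"gripper":1},{"tx":0.03,"ty":0,"tz":0.45,"wx":0,"wy":0,"wz":0,"gripper":1},{"tx":0.03,"ty":0,"tz":0.45,"wx":0,"wy":0,"wz":0,"gripper":1}]';python3 - <<'E'
from h import *
print(tobox(T()[1]))
E
```

```text
time: 6.78
tool_pos: [481.3, -17.7, 65.7]
tcp_rot: [1.774, 1.57, -0.009]
contact_force: [-2.0, 1.1, 7.1]
grip_width: 0.7
[10.5674147  -8.06293229 65.65692178]
```

```bash
python3 -m creep '[{"tx":-0.6,"ty":0,"tz":0,"wx":0,"wy":0,"wz":0,"gripper":1},{"tx":-0.6,"ty":0,"tz":-0.8,"wx":0,"wy":0,"wz":0,"gripper":1},{"tx":-0.6,"ty":0,"tz":-1.6,"wx":0,"wy":0,"wz":0,"gripper":1},{"tx":-0.3,"ty":0,"tz":-1.6,"wx":0,"wy":0,"wz":0,"gripper":1},{"tx":-0.15,"ty":0,"tz":-1.6,"wx":0,"wy":0,"wz":0,"gripper":1},{"tx":-0.05,"ty":0,"tz":-1.6,"wx":0,"wy":0,"wz":0,"gripper":1},{"tx":-0.05,"ty":0,"tz":-1.6,"wx":0,"wy":0,"wz":0,"gripper":1}]';python3 - <<'E'
from h import *
print(tobox(T()[1]))
E
```

```text
time: 7.37
tool_pos: [484.5, -1.7, 65.5]
tcp_rot: [-2.593, 1.57, 1.908]
contact_force: [-0.6, 3.3, 3.2]
grip_width: 0.5
[10.27513023  8.22449152 65.50915722]
```

```bash
python3 -m creep '[{"tx":0.1,"ty":0,"tz":0.05,"wx":0,"wy":0,"wz":0,"gripper":1},{"tx":0.1,"ty":0,"tz":0.2,"wx":0,"wy":0,"wz":0,"gripper":1},{"tx":0.07,"ty":0,"tz":0.4,"wx":0,"wy":0,"wz":0,"gripper":1},{"tx":0.05,"ty":0,"tz":0.6,"wx":0,"wy":0,"wz":0,"gripper":1},{"tx":0.04,"ty":0,"tz":0.8,"wx":0,"wy":0,"wz":0,"gripper":1},{"tx":0.04,"ty":0,"tz":0.8,"wx":0,"wy":0,"wz":0,"gripper":1}]';python3 - <<'E'
from h import *
print(tobox(T()[1]))
E
```

```text
time: 7.87
tool_pos: [482.8, -10.1, 65.8]
tcp_rot: [1.699, 1.57, -0.083]
contact_force: [-1.9, 2.3, 8.2]
grip_width: 0.5
[10.38054584 -0.36028865 65.84695239]
```

Force 8 N at the crown; finish the stroke and look.

```bash
python3 -m creep '[{"tx":0,"ty":0,"tz":0.2,"wx":0,"wy":0,"wz":0,"gripper":1},{"tx":0.01,"ty":0,"tz":0.4,"wx":0,"wy":0,"wz":0,"gripper":1},{"tx":0.03,"ty":0,"tz":0.6,"wx":0,"wy":0,"wz":0,"gripper":1},{"tx":0.05,"ty":0,"tz":0.8,"wx":0,"wy":0,"wz":0,"gripper":1},{"tx":0.05,"ty":0,"tz":0.8,"wx":0,"wy":0,"wz":0,"gripper":1}]';python3 - <<'E'
from h import *
print(tobox(T()[1]))
c=snap('wrist','w4'); cv2.imwrite('pics/w4z.png',cv2.resize(c['frame'][110:290,120:400,::-1],None,fx=2.8,fy=2.8,interpolation=cv2.INTER_CUBIC))
E
```

```text
time: 8.28
tool_pos: [481.1, -18.2, 65.3]
tcp_rot: [1.057, 1.57, -0.726]
contact_force: [-1.0, -0.4, 6.8]
grip_width: 1.0
[10.49756058 -8.63601976 65.32873426]
```

View pics/w4z.png

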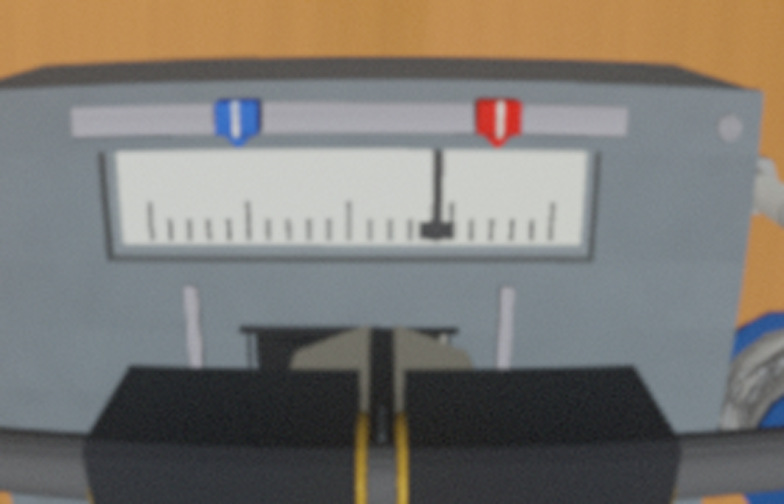

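```bash
python3 -m creep '[{"tx":-0.6,"ty":0,"tz":0,"wx":0,"wy":0,"wz":0,"gripper":1},{"tx":-0.6,"ty":-0.03,"tz":-0.8,"wx":0,"wy":0,"wz":0,"gripper":1},{"tx":-0.6,"ty":-0.03,"tz":-1.65,"wx":0,"wy":0,"wz":0,"gripper":1},{"tx":-0.3,"ty":-0.03,"tz":-1.65,"wx":0,"wy":0,"wz":0,"gripper":1},{"tx":-0.15,"ty":-0.03,"tz":-1.65,"wx":0,"wy":0,"wz":0,"gripper":1},{"tx":-0.06,"ty":-0.03,"tz":-1.65,"wx":0,"wy":0,"wz":0,"gripper":1},{"tx":-0.06,"ty":-0.03,"tz":-1.65,"wx":0,"wy":0,"wz":0,"gripper":1}]';python3 - <<'E'
from h import *
print(tobox(T()[1]))
E
```

```text
time: 8.92
tool_pos: [484.2, -1.1, 65.2]
tcp_rot: [-2.324, 1.57, 2.177]
contact_force: [0.0, 3.4, 4.0]
grip_width: 0.7
[ 9.91192208  8.73204979 65.22930954]
```

```bash
python3 -m creep '[{"tx":0.09,"ty":0,"tz":0.05,"wx":0,"wy":0,"wz":0,"gripper":1},{"tx":0.09,"ty":0,"tz":0.2,"wx":0,"wy":0,"wz":0,"gripper":1},{"tx":0.06,"ty":0,"tz":0.4,"wx":0,"wy":0,"wz":0,"gripper":1},{"tx":0.03,"ty":0,"tz":0.6,"wx":0,"wy":0,"wz":0,"gripper":1},{"tx":0.02,"ty":0,"tz":0.8,"wx":0,"wy":0,"wz":0,"gripper":1},{"tx":0.02,"ty":0,"tz":1,"wx":0,"wy":0,"wz":0,"gripper":1},{"tx":0.03,"ty":0,"tz":1.2,"wx":0,"wy":0,"wz":0,"gripper":1},{"tx":0.03,"ty":0,"tz":1.2,"wx":0,"wy":0,"wz":0,"gripper":1}]';python3 - <<'E'
from h import *
print(tobox(T()[1]))
c=snap('wrist','w5'); cv2.imwrite('pics/w5z.png',cv2.resize(c['frame'][110:290,120:400,::-1],None,fx=2.8,fy=2.8,interpolation=cv2.INTER_CUBIC))
E
```

```text
time: 9.58
tool_pos: [481.8, -13.5, 65.7]
tcp_rot: [1.603, 1.57, -0.18]
contact_force: [-2.8, 2.3, 9.0]
grip_width: 0.3
[10.14615943 -3.89924843 65.70414697]
```

View pics/w5z.png

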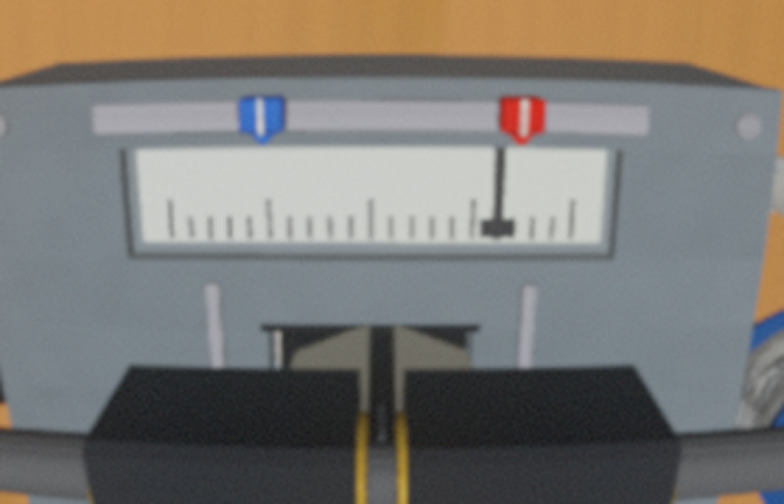

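Run:
```python
from h import *
for f,X,Y,pr in(('w2',[572,333,437],[90,90,118],0),('w5',[523,262,500,371,268,473],[118,118,150,230,230,230],0)):
    c=load(f);u=120+np.array(X)/2.8-.3;v=110+np.array(Y)/2.8-.3
    print(f,tobox(np.array(c['xyz'])).round(1))
    for z in (49.,52.,64.,66): print(z,tobox(world(c,u,v,plane=np.array(z),wrist=True))[:,:2].round(1).tolist())
```

```text
w2 [ 87.    8.7 238.6]
49.0 [[61.9, -35.9], [61.4, 19.5], [54.9, -4.4]]
52.0 [[62.3, -35.2], [61.8, 19.3], [55.4, -4.2]]
64.0 [[63.9, -32.4], [63.4, 18.7], [57.4, -3.4]]
66 [[64.2, -31.9], [63.7, 18.5], [57.8, -3.2]]
w5 [ 90.   -4.6 223.3]
49.0 [[61.8, -35.0], [61.8, 20.7], [54.8, -30.2], [36.8, -2.4], [36.9, 20.3], [36.8, -24.9]]
52.0 [[62.3, -34.4], [62.3, 20.3], [55.4, -29.8], [37.7, -2.5], [37.8, 19.8], [37.7, -24.5]]
64.0 [[64.2, -32.4], [64.2, 18.5], [57.8, -28.0], [41.4, -2.6], [41.4, 18.1], [41.4, -23.1]]
66 [[64.6, -32.0], [64.5, 18.2], [58.2, -27.7], [42.0, -2.6], [42.0, 17.8], [42.0, -22.9]]
```

```bash
python3 -m creep '[{"tx":0,"ty":0,"tz":0.15,"wx":0,"wy":0,"wz":0,"gripper":1},{"tx":0,"ty":0,"tz":0.32,"wx":0,"wy":0,"wz":0,"gripper":1},{"tx":0,"ty":0,"tz":0.32,"wx":0,"wy":0,"wz":0,"gripper":1},{"tx":0,"ty":0,"tz":0.32,"wx":0,"wy":0,"wz":0,"gripper":1}]';python3 -m creep '[{"tx":-0.6,"ty":0,"tz":0,"wx":0,"wy":0,"wz":0,"gripper":1},{"tx":-2,"ty":0,"tz":1,"wx":0,"wy":0,"wz":0,"gripper":1},{"tx":-5,"ty":-1,"tz":2.2,"wx":0,"wy":0,"wz":0,"gripper":1},{"tx":-5,"ty":-1,"tz":2.2,"wx":0,"wy":0,"wz":0,"gripper":1},{"tx":-5,"ty":-1,"tz":2.2,"wx":0,"wy":0,"wz":0,"gripper":1}]';python3 - <<'E'
from h import *
print(tobox(T()[1]))
snap('top','t6')
c=snap('wrist','w6'); cv2.imwrite('pics/w6z.png',cv2.resize(c['frame'][110:290,120:400,::-1],None,fx=2.8,fy=2.8,interpolation=cv2.INTER_CUBIC))
E
```

```text
time: 9.97
tool_pos: [481.2, -16.7, 65.6]
tcp_rot: [1.144, 1.57, -0.639]
contact_force: [-0.9, 1.3, 7.1]
grip_width: 0.6
time: 10.38
tool_pos: [467.2, -36.5, 116.3]
tcp_rot: [1.433, 1.568, -0.35]
contact_force: [0.1, 1.0, -0.9]
grip_width: 0.4
[  0.68701882 -29.42915844 116.26565163]
```

View pics/w6z.png

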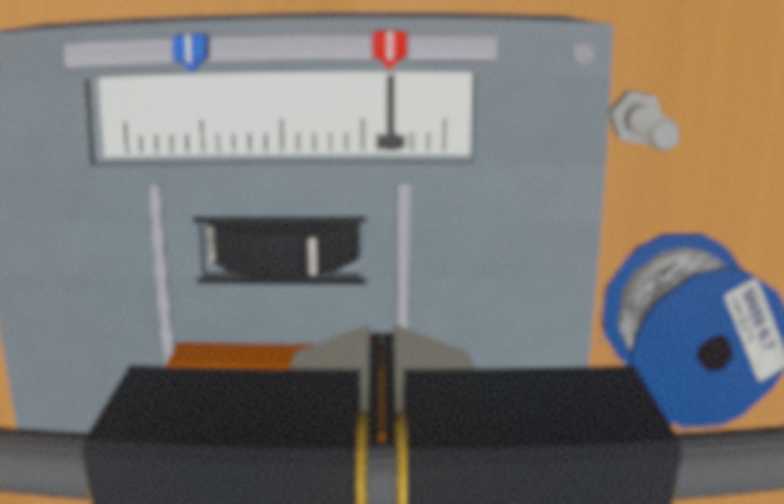

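```bash
python3 -m creep '[{"tx":0,"ty":-3,"tz":-1.5,"wx":0,"wy":0,"wz":0,"gripper":1},{"tx":0,"ty":-5.7,"tz":-2.9,"wx":0,"wy":0,"wz":0,"gripper":1},{"tx":0,"ty":-5.7,"tz":-2.9,"wx":0,"wy":0,"wz":0,"gripper":1},{"tx":0,"ty":-5.7,"tz":-2.9,"wx":0,"wy":0,"wz":0,"gripper":1},{"tx":3.2,"ty":-5.7,"tz":-2.9,"wx":0,"wy":0,"wz":0,"gripper":1},{"tx":3.2,"ty":-5.7,"tz":-2.9,"wx":0,"wy":0,"wz":0,"gripper":1},{"tx":3.2,"ty":-5.7,"tz":-2.9,"wx":0,"wy":0,"wz":0,"gripper":1}]';python3 - <<'E'
from h import *
want([-4,0,84]);print(tobox(T()[1]))
E
```

```text
time: 11.07
tool_pos: [416.5, 4.4, 82.1]
tcp_rot: [-1.484, 1.567, 3.017]
contact_force: [-0.1, -0.5, 0.3]
grip_width: 0.3
shift cm [-2.160e-01  5.345e+00 -4.000e-03] rot [-0.0001  0.0003  0.0039]
[-5.74587343e+01 -3.80728448e-02  8.20505791e+01]
```

```bash
python3 -m creep '[{"tx":-0.2,"ty":0.6,"tz":0,"wx":0,"wy":0,"wz":0,"gripper":1},{"tx":-0.2,"ty":1.4,"tz":0,"wx":0,"wy":0,"wz":0,"gripper":1},{"tx":-0.2,"ty":2.2,"tz":0,"wx":0,"wy":0,"wz":0,"gripper":1},{"tx":-0.2,"ty":3,"tz":0,"wx":0,"wy":0,"wz":0,"gripper":1},{"tx":-0.2,"ty":3.8,"tz":0,"wx":0,"wy":0,"wz":0,"gripper":1},{"tx":-0.2,"ty":4.5,"tz":0,"wx":0,"wy":0,"wz":0,"gripper":1},{"tx":-0.2,"ty":5,"tz":0,"wx":0,"wy":0,"wz":0,"gripper":1},{"tx":-0.2,"ty":5,"tz":0,"wx":0,"wy":0,"wz":0,"gripper":1}]'
python3 -m creep '[{"tx":0,"ty":0.15,"tz":0,"wx":0,"wy":0,"wz":0,"gripper":1},{"tx":0,"ty":0.3,"tz":0,"wx":0,"wy":0,"wz":0,"gripper":1},{"tx":0,"ty":0.3,"tz":0,"wx":0,"wy":0,"wz":0,"gripper":1},{"tx":0,"ty":0.3,"tz":0,"wx":0,"wy":0,"wz":0,"gripper":1}]';python3 - <<'E'
from h import *
want([-4,0,84]);print(tobox(T()[1]))
E
```

```text
time: 11.73
tool_pos: [466.3, -6.1, 85.0]
tcp_rot: [-1.509, 1.57, 2.991]
contact_force: [-2.8, 0.9, 2.3]
grip_width: 0.3
time: 12.07
tool_pos: [466.5, -6.1, 84.8]
tcp_rot: [-1.507, 1.565, 2.994]
contact_force: [-9.7, 1.5, 6.7]
grip_width: 0.1
shift cm [0.079 0.243 0.02 ] rot [0.0003 0.0003 0.0054]
[-6.4213384   0.20193814 84.80147036]
```

```bash
python3 -m creep '[{"tx":0,"ty":-0.7,"tz":0,"wx":0,"wy":0,"wz":0,"gripper":1},{"tx":-4,"ty":-1.5,"tz":0,"wx":0,"wy":0,"wz":0,"gripper":1},{"tx":-6,"ty":-3,"tz":1.5,"wx":0,"wy":0,"wz":0,"gripper":1},{"tx":-6,"ty":-3,"tz":3,"wx":0,"wy":0,"wz":0,"gripper":1},{"tx":-6,"ty":-3,"tz":3,"wx":0,"wy":0,"wz":0,"gripper":1},{"tx":-6,"ty":-3,"tz":3,"wx":0,"wy":0,"wz":0,"gripper":1}]';python3 - <<'E'
from h import *
print(tobox(T()[1]))
c=snap('side','s7')
def side_edges(f):
    c=load(f);v,u=np.mgrid[120:280,180:320];P=world(c,u.ravel(),v.ravel());hsv=cv2.cvtColor(c['frame'],cv2.COLOR_RGB2HSV)[v.ravel(),u.ravel()]
    B=tobox(P);o=(hsv[:,0]>4)&(hsv[:,0]<22)&(hsv[:,1]>215)&(B[:,2]>64)&(B[:,2]<105)&(abs(B[:,0])<90)&(abs(B[:,1])<60)
    h=o&(B[:,2]<82)&(B[:,2]>70);fz=o&(B[:,2]>84)
    for k in(h,fz): print(f,k.sum(),B[k].mean(0).round(1),np.percentile(B[k],[3,97],axis=0).round(1).tolist())
side_edges('side0');side_edges('s7')
c=snap('wrist','w7'); cv2.imwrite('pics/w7z.png',cv2.resize(c['frame'][110:290,120:400,::-1],None,fx=2.8,fy=2.8,interpolation=cv2.INTER_CUBIC))
E
```

```text
time: 12.57
tool_pos: [433.6, -29.9, 145.4]
tcp_rot: [1.607, 1.569, -0.177]
contact_force: [-1.2, 0.9, 0.2]
grip_width: 0.2
[-33.50522389 -30.04674818 145.37705105]
side0 1 [20.6 15.5 77.2] [[20.6, 15.5, 77.2], [20.6, 15.5, 77.2]]
side0 1 [ 10.5 -15.1  96.4] [[10.5, -15.1, 96.4], [10.5, -15.1, 96.4]]<stdin>:8: RuntimeWarning: Mean of empty slice.
  ret = um.true_divide(
Traceback (most recent call last):
IndexError: index -1 is out of bounds for axis 0 with size 0
```

Run:
```python
from h import *
for f in('side0','s2','s7'):
    c=load(f);v,u=np.mgrid[120:280,180:320];v=v.ravel();u=u.ravel();P=world(c,u,v);rgb=c['frame'][v,u].astype(int)
    B=tobox(P);o=(rgb[:,0]-rgb[:,2]>90)&(B[:,2]>66)&(B[:,2]<105)&(abs(B[:,0])<90)&(abs(B[:,1])<60)
    for k in(o&(B[:,2]<80)&(B[:,2]>73),o&(B[:,2]>84)): print(f,k.sum(),B[k].mean(0).round(1),np.percentile(B[k],[4,96],axis=0).round(1).tolist()) if k.any() else 0
c=snap('wrist','w7'); cv2.imwrite('pics/w7z.png',cv2.resize(c['frame'][60:260,100:400,::-1],None,fx=2.6,fy=2.6,interpolation=cv2.INTER_CUBIC))
c=load('s7')
cv2.imwrite('pics/s7z.png',cv2.resize(c['frame'][120:280,180:320,::-1],None,fx=4.5,fy=3.75))
```

```text
side0 217 [11.6 -8.5 77.1] [[-5.0, -31.6, 74.4], [25.9, 24.2, 78.7]]
side0 76 [10.1 -5.9 95.3] [[5.0, -21.1, 86.9], [14.6, 16.1, 98.4]]
s2 177 [-32.5 -15.6  77. ] [[-48.1, -32.0, 74.2], [-17.5, 9.7, 78.7]]
s2 43 [-33.4 -16.9  93.7] [[-37.7, -21.7, 85.4], [-29.0, -7.4, 98.1]]
s7 218 [11.7 -8.6 77.1] [[-5.1, -31.6, 74.3], [26.0, 24.3, 78.7]]
s7 76 [10.2 -5.6 95.2] [[5.0, -20.7, 86.2], [14.7, 15.6, 98.2]]
```

View pics/w7z.png

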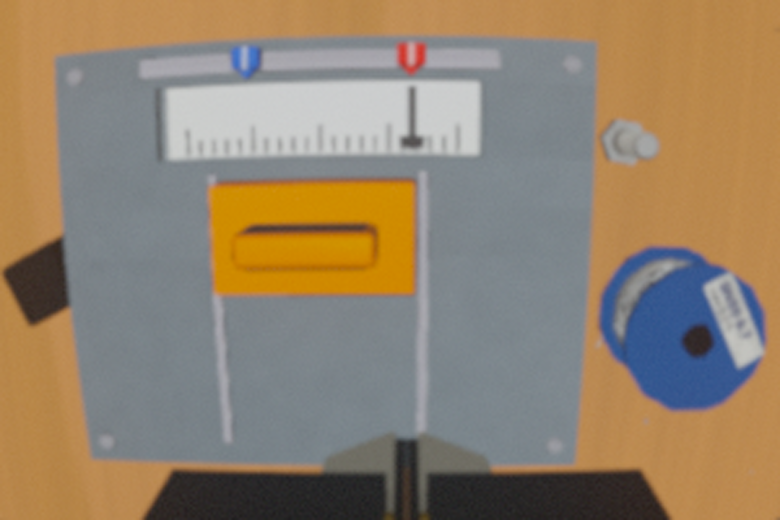

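View pics/s7z.png

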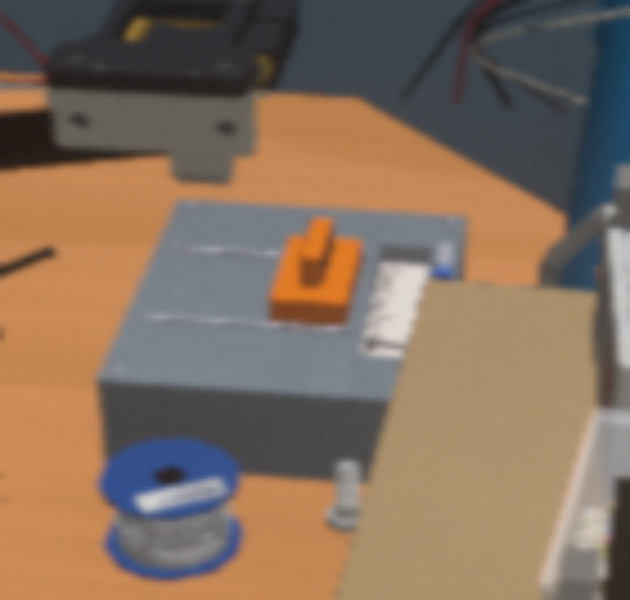

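```bash
python3 -c "
from plant import *
print(close_job()); print(get_obs()['time'])"
```

```text
the job is handed in; nothing more can be done
None
the job is handed in; nothing more can be done
```

I handed in the job at about 12.6 s of the 64 s allowed. By my last checks it was done as asked; the handover gives no verdict.

- **Hood forward:** I slid the hood forward until it met its stop, where the wrist force read 7.6 N.
- **Wheel:** I rolled the thumbwheel toward −y in three strokes. The highest wrist reading between moves was about 9–10 N, against the 15 N limit. The crown turned out to be about 7 mm proud of the panel.
- **Hood back:** I slid the hood back to its rear stop (9.7 N on the wrist) and backed the gripper clear.

**Last checks:**
- **Pointer:** In the wrist pictures the pointer stood within about 1 pixel of the red clip's centre line. I put that at well under 1 mm, against the 2.5 mm allowed.
- **Hood:** The side camera put the hood within 0.1 mm of where it stood at the start.
- **Bystanders:** The bolt and spool look unmoved in the side and wrist pictures. The relay shows in the wrist picture too, but I did not measure any of the three.
- **Disagreements:**
  - The hood met its rear stop about 2.6 mm earlier than I had worked out from the finger width; the side camera showed it fully back all the same.
  - My estimates of the red clip's y differed by about 1 mm between the top and wrist cameras, so I relied on the pointer and clip seen together in one picture.

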